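# Make the craft-room proof press ready: block on the bed, pressure dial to five dots

### The arm

A 6-joint arm with a two-finger parallel gripper is mounted at the origin on the work surface. World frame = base frame: x ahead of the robot, y to its left, z up, the work surface at z = 0. Lengths are in mm, angles in rad, forces in N, time in s.
With the tool pointing down it reaches from about 350 to 975 mm from the base axis. Payload 7.1 kg.
Tool frame: the origin (TCP) lies midway between the tips of the shut fingers; the grasp point (between the pads) lies 19 mm behind it; z points along the fingers, y is the line along which they close (so a half turn about z gives the same grasp; the last joint's range is limited). The gripper opens to 88 mm and grips with 3 to 60 N. Pads are 20 mm wide; open, the fingers measure 115 mm over their backs; the gripper's body (75 mm by 178 mm) begins 61 mm behind the grasp point.
Start: joints at [1.232, 0.423, 1.63, -0, 1.089, -0.019], TCP at [196.453, 593.305, 222.675] pointing down, gripper open.
Joint ranges: [-3, 3], [-0.9, 2.11], [0.09, 2.58], [-1.31, 4.45], [0.11, 2.69], [-2.54, 2.54]. Speed limits (rad/s): [2.39, 2.39, 3.01, 3.14, 3.14, 3.14].

### API

Orientations are given as a rotation vector (axis times angle).
In Python, from workcell import ctrl gives the robot as it stands. The module is installed in compiled form; this text tells all that it offers.
- The arm moves only by the tool servo_tool, never from a script. Its argument "increments" is a list of rows, each a list of 7 numbers: the shift along the world's x, y, z in cm, then the turn, a rotation vector about the world's x, y, z in degrees, then the opening, from -1 (shut) to 1 (fully open). A call has 1 to 20 rows; each row is the pose to reach, as a shift and turn from the pose commanded when the call began; what a row does not reach only later rows make up. A row lasts 1/12 s, in which the tool goes at most 41.7 mm and 7.16 degrees, less where a joint would pass 70% of its speed; a pose out of reach is approached as far as the arm can. A call with a gripper value outside its range is refused whole. The fingers move at their own pace and stop on an object; the grip force is fixed at half the most. Time passes only in rows, so rows that repeat a pose let the fingers close. It gives the time, the measured TCP pose, the force, the opening and the grip force at its end, in the units of the state.
- ctrl.get_obs(): the state, without advancing time (a new reading comes with each control period).
- ctrl.get_image(name): name is "scene" or "top" or "wrist"; returns a dict with "image" (400x640x3 uint8, red, green, blue), "fx", "fy", "cx", "cy" (pixels), "extrinsics" (4x4, takes a point from camera to world coordinates); the wrist camera has in their place "tool_from_camera" (4x4, takes a point from camera to tool coordinates, whose origin is the TCP and whose axes are the flange's). Camera axes: x right, y up, looking along -z (the intrinsics and any distortion apply to the point x, -y, -z); pixel columns grow to the right and rows downward; lengths in mm; the calibration is good to about 2 mm. A picture is of the moment at which its call begins: read the wrist's pose just before it. There is no depth.
- ctrl.close_job(): hands the job in; it is judged then, once.
The state is a dict: "t": time; "qpos": joint angles; "qvel": joint speeds; "joint_torque": joint torques, N m; "ee_pos": TCP position; "orientation": TCP orientation; "ft_force": force on the tool from outside, world axes, zero at the start; "moment": the same for the moment, N m; "width": finger opening in mm; "grasp_force": force on a finger pad.
Only numpy, scipy, OpenCV 4.12 (cv2) and the standard library are available. Lean on these libraries where they do the work, as an engineer would, in place of code of your own. Each camera call takes 0.05 s, during which the arm holds its last target. There are 200 camera calls.

### The job

Get the little proof press ready for the red print: lay the red-faced block, which stands on its end beside the bed, down on the bed with its rubber face up and push it straight across, home and square against the brass guide rail on the far side. Pinch the two orange tabs of the pressure dial and turn it clockwise from the open mark to the five-dot mark, so that the tabs spring back out and lock it there. Leave the green-faced block standing and the other things where they are.

Things in the scene. Friction and masses are not known exactly. Their poses are not given: they have to be found in the camera images.
- press: Teal tabletop roller proof press, fixed. Origin on the table under the middle of the bed's width; x points across the bed away from the robot side to the guide rail, y along the bed, z up. Head with roller: x -130 to 130, y -235 to -85 mm, flat top at 165 mm, crank beyond its +x side. The pressure dial stands on the head's top, its axis upright at x 0, y -160 mm.
- bed_mid (a point): Point on the top of the steel bed, at press x 0, y 90, z 16 mm; same axes as the press. The bed is 160 mm wide (x -80 to 80 mm) and its top lies 16 mm above the table. The part open for the block runs from y -175 to +180 mm of this point, beginning at the head. Its near edge (x -80) is plain and free.
- rail_mid (a point): Point on the brass guide rail along the bed's far edge: middle of its inner face (facing the robot side) at bed-top height, press x 68, y 95 mm; same axes as the press. The rail rises 10 mm above the bed and reaches 175 mm to either side along y.
- red_block_center (a point): Centre of the loose red-faced printing block: wood, 24 thick (own x) x 80 wide (own y) x 120 mm tall (own z), about 0.17 kg; red rubber on its -x face, red flower on its wooden back. Starts upright on its end, its back (+x) 1 to 15 mm from the bed's near side, a low stop for tipping it. Pushed over towards the bed it lies rubber up, its foot overhanging the near edge by 15 to 40 mm.
- green_block_center (a point): Centre of the loose green-faced printing block (green spots on its wooden back): same size, standing in the same way in the other of two places along the bed, at least 115 mm from the red one, centre to centre. To be left standing.
- dial_grip (a point): Point on the dial's axis, 34 mm above the head's top. Own x: where the white pointer points; own y: line through the two orange tabs; z up. Tabs: upright plates 26 mm wide, from 21 mm below to 13 mm above this point, 56 mm across outside when out, 44 pinched. Black knob between: 40 mm across, top 18 mm above this point. Notched collar below: 82 mm across, top 22 mm below this point.
- dial (a joint): Pressure dial, rad, grows clockwise seen from above. 0 = open (red bar), then one to six white dots every 0.628: five dots = 3.142; end stops just outside 0 and 3.770. At each setting the tabs lock it in notches (play 0.06 either way). It turns only with both tabs pinched in (friction 0.06 N m). Let go between settings, the tabs rest on teeth and snap out at the next notch.
- tab_a (a joint): Travel of the orange tab on the dial's own +y side, m: 0 = out, 0.006 = fully in; it clears the collar from 0.0046; resting on a collar tooth it reads about 0.0045. Spring 3.6 N when out, 7.2 N when in.
- tab_b (a joint): The same for the orange tab on the dial's own -y side.
- ink_pads: Two stacked ink pads (red, yellow), 70 x 100 x 32 mm, loose on the table left of the press. Origin: centre of the underside. Leave.
- glitter_jar: Lilac glitter jar with a black lid, 58 mm across, 85 mm tall, loose beyond the guide rail. Origin: centre of the underside. Leave.
- pencil_pot: Blue pot of coloured pencils, 81 mm across, about 210 mm tall, loose on the table right of the press. Origin: centre of the underside. Leave.
Not all that is in view belongs to the job. What is shaped like the part that bears red_block_center but purple is not meant.

How it is judged (in metres and radians):
At the end, for the whole second after the job is handed in: The red block rests flat on the bed, rubber up (5 degrees), clear of the head, end against the guide rail (5 mm) and square to it (4.5 degrees). The dial is at five dots (0.1 rad), both tabs sprung out (1.5 mm). The green block stands upright (angle between red_block_center's own x axis and vertical above 3.05 rad and z of red_block_center in the frame of press between 0.024 and 0.032 m and x of red_block_center in the frame of press between 0.003 and 0.012 m and y of red_block_center in the frame of press between -0.045 and 0.232 m and angle between the z axis of red_block_center and the x axis of press, either way round below 0.08 rad and linear speed of red_block below 0.01 m/s and value of joint dial between 3.042 and 3.242 rad and value of joint each of tab_a, tab_b below 0.0015 m and angle between green_block_center's own z axis and vertical below 0.1 rad); the robot touches nothing.
It fails at once if the green block is pushed over or shifted by more than 20 mm (angle between green_block_center's own z axis and vertical above 0.3 rad or distance of green_block_center from where it was at the start of the episode above 0.02 m).
It fails at once if the ink pads are shifted by more than 20 mm (distance of ink_pads from where it was at the start of the episode above 0.02 m).
It fails at once if the glitter jar is shifted by more than 20 mm or tipped (distance of glitter_jar from where it was at the start of the episode above 0.02 m or angle between glitter_jar's own z axis and vertical above 0.3 rad).
It fails at once if the pencil pot is shifted by more than 20 mm or tipped (distance of pencil_pot from where it was at the start of the episode above 0.02 m or angle between pencil_pot's own z axis and vertical above 0.3 rad).
It also fails if it takes over 72 s, if anything falls off the work surface, if the arm or the gripper's body presses on something with over 40 N, if the wrist force passes 120 N, or if a joint passes its speed limit or range.

## Working session

There is one attempt and no reset: what is moved stays moved. The work goes in short steps, Python scripts to look and compute and a tool call to move; the robot and the scene stay as the last step left them, time stands still between calls to the robot, and variables do not carry over. Pictures are saved under pics/ and viewed, at most 10 in all, crops included, and the job is handed in when it is done.

Besides the shell and the picture viewer there is one more tool, called as name(argument=value, ...), one argument or row to a line, values as JSON. servo_tool: Moves the arm, as the interface text tells. Its arguments: {"type":"object","properties":{"increments":{"type":"array","items":{"type":"array","items":{"type":"number"}}}},"required":["increments"]}

```bash
mkdir -p pics
cat > h.py <<'E'
import numpy as np, cv2
from workcell import ctrl
def grab(n):
    o=ctrl.get_obs() if n=="wrist" else None
    d=ctrl.get_image(n)
    if n=="wrist":
        from scipy.spatial.transform import Rotation as R
        T=np.eye(4); T[:3,:3]=R.from_rotvec(o["orientation"]).as_matrix(); T[:3,3]=o["ee_pos"]
        d["extrinsics"]=T@np.array(d["tool_from_camera"])
    return d
def ray(d,u,v):
    E=np.array(d["extrinsics"]); r=np.array([(u-d["cx"])/d["fx"],-(v-d["cy"])/d["fy"],-1.])
    return E[:3,3],E[:3,:3]@r
def on(d,u,v,z):
    o,r=ray(d,u,v); return o+r*(z-o[2])/r[2]
def proj(d,p):
    E=np.linalg.inv(np.array(d["extrinsics"])); q=E[:3,:3]@np.array(p)+E[:3,3]
    return d["cx"]-d["fx"]*q[0]/q[2], d["cy"]+d["fy"]*q[1]/q[2]
def save(img,n): cv2.imwrite("pics/"+n,img[:,:,::-1])
E
python3 - <<'E'
from h import *
import pickle
a=grab("scene");b=grab("top");pickle.dump((a,b),open("ab.pkl","wb"))
save(a["image"],"scene0.png");save(b["image"],"top0.png")
for d in(a,b):print([k for k in d],d["fx"],d["fy"],d["cx"],d["cy"],np.round(d["extrinsics"],3).tolist())
o=ctrl.get_obs();print({k:np.round(v,3) for k,v in o.items()})
E
```

```text
['image', 'fx', 'fy', 'cx', 'cy', 'extrinsics'] 431.96828685318303 431.96828685318303 319.89821039752707 210.44057683961768 [[-0.584, -0.621, 0.523, 1264.498], [0.811, -0.437, 0.388, 540.757], [-0.012, 0.651, 0.759, 1153.438], [0.0, 0.0, 0.0, 1.0]]
['image', 'fx', 'fy', 'cx', 'cy', 'extrinsics'] 464.36526149797743 464.36526149797743 321.0230421052914 200.94196665620942 [[0.018, 0.998, -0.066, 513.594], [-1.0, 0.018, -0.005, 29.857], [-0.004, 0.066, 0.998, 1286.929], [0.0, 0.0, 0.0, 1.0]]
{'t': np.float64(0.1), 'qpos': array([ 1.232,  0.424,  1.631,  0.   ,  1.089, -0.019]), 'qvel': array([ 0.001,  0.001, -0.001, -0.001,  0.001,  0.   ]), 'joint_torque': array([ 1.0000e-03, -5.4562e+01, -2.7433e+01,  6.4000e-02,  1.9000e-02,
       -0.0000e+00]), 'ee_pos': array([196.282, 592.854, 221.964]), 'orientation': array([-5.000e-01, -3.101e+00,  2.000e-03]), 'ft_force': array([-0.832, -0.083, -0.009]), 'moment': array([-0.024, -0.021,  0.002]), 'grasp_force': np.float64(0.0), 'width': np.float64(88.09)}
```

View pics/scene0.png

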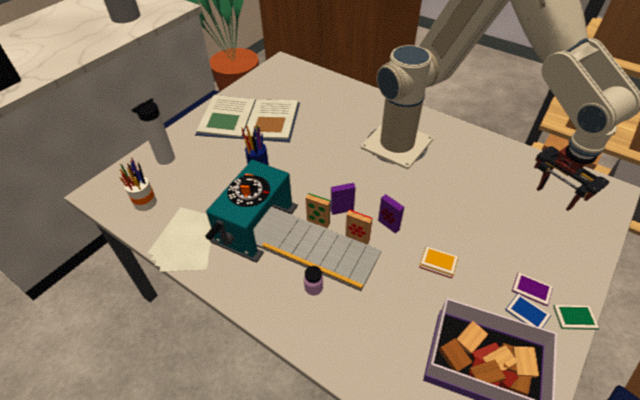

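View pics/top0.png

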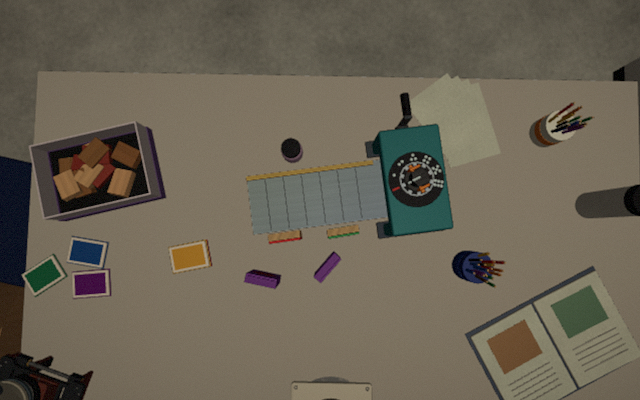

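The scene view shows the press with its bed, and two blocks standing by the near edge: a green-spotted back at (318,210) and a red-flower back at (357,225). Two purple decoys stand at (343,197) and (391,212). The top view has red rubber at (284,238), green at (343,232), the dial at (417,178), and purple at (263,279) and (327,267).

Things that could be mistaken for the red block:
- purple blocks at top (263,279) and (327,267)
- green block at (343,232)
- loose wood in the box at (90,170)

I choose (284,238), which has the red face and red flower, and will check it in a close crop.

Run:
```python
from h import *
import pickle
a,b=pickle.load(open("ab.pkl","rb"))
save(cv2.resize(b["image"][125:300,235:460],None,fx=3.4,fy=3.4,interpolation=cv2.INTER_CUBIC),"topc.png")
save(cv2.resize(a["image"][160:300,200:410],None,fx=3.8,fy=3.8,interpolation=cv2.INTER_CUBIC),"scenec.png")
```

```text
(no output)
```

View pics/topc.png

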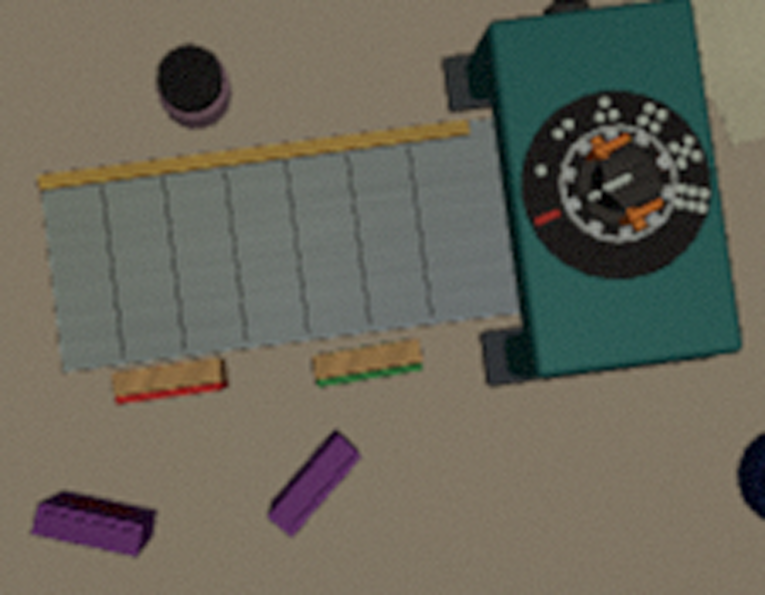

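View pics/scenec.png

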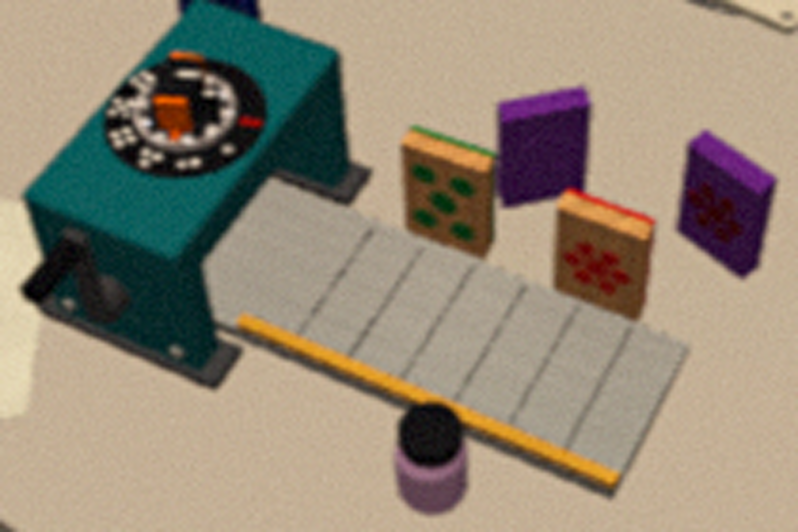

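The crops confirm it: the red rubber face with the red flower back is the block at topc (170,380). Green is at (368,362), the purple ones are at (95,522) and (313,482). The dial centre is near (618,183), with tabs at (607,147) and (643,215), and the red bar is at (547,217).

Run:
```python
from h import *
import pickle
from scipy.optimize import least_squares
a,b=pickle.load(open("ab.pkl","rb"))
T=lambda x,y:(235+x/3.4-.35,125+y/3.4-.35); S=lambda x,y:(200+x/3.8-.37,160+y/3.8-.37)
C=[(b,T(493,25),(130,-85,165)),(b,T(692,0),(130,-235,165)),(b,T(742,350),(-130,-235,165)),(b,T(538,376),(-130,-85,165)),
(b,T(65,372),(-80,270,16)),(a,S(338,50),(-130,-85,165)),(a,S(175,255),(130,-85,165)),(a,S(28,193),(130,-235,165)),(a,S(190,3),(-130,-235,165)),(a,S(690,345),(-80,270,16))]
def P(p,q): c,s=np.cos(p[2]),np.sin(p[2]); return np.array([p[0]+c*q[0]-s*q[1],p[1]+s*q[0]+c*q[1],q[2]])
f=lambda p:np.concatenate([np.subtract(proj(d,P(p,q)),uv) for d,uv,q in C])
r=least_squares(f,[500,50,0.1],loss="soft_l1");p=r.x
print("press",p,np.round(f(p),1).reshape(-1,2).tolist())
np.save("press.npy",p)
def inv(w): c,s=np.cos(p[2]),np.sin(p[2]);d=np.array(w[:2])-p[:2];return np.round([c*d[0]+s*d[1],-s*d[0]+c*d[1]],1)
for n,q in dict(redb1=(112,375),redb2=(224,358),redf1=(117,403),redf2=(227,388),gb1=(316,358),gb2=(420,342),gf1=(319,386),gf2=(422,370),pA1=(37,503),pA2=(65,492),pA3=(155,510),pA4=(147,525),pB1=(335,432),pB2=(357,455),pB3=(292,533),pB4=(270,515)).items():
    w=on(b,*T(*q),120);print(n,np.round(w[:2],1),inv(w))
w=on(b,*T(190,78),85);print("jar",w,inv(w))
for n,q,z in [("tabA",(603,147),212),("tabB",(643,217),212),("bar",(547,217),168),("ctr_collar",(619,183),177)]:
    w=on(b,*T(*q),z);print(n,w,inv(w))
for m in ("axis",):
    w=P(p,(0,-160,199));print("dial",w,"bed",P(p,(0,90,16)))
hsv=cv2.cvtColor(b["image"],cv2.COLOR_RGB2HSV)
m=cv2.inRange(hsv,(18,120,90),(32,255,255));m[:, :245]=0;m[:150]=0;m[190:]=0;m[:,376:]=0
v,u=np.nonzero(m);W=np.array([on(b,x,y,26) for x,y in zip(u,v)])[:,:2]
l=cv2.fitLine(W.astype(np.float32),cv2.DIST_HUBER,0,.01,.01).ravel();print("rail",l,np.degrees(np.arctan2(-l[0],l[1])),inv(W.mean(0)),np.degrees(p[2]))
```

```text
press [622.30999689 -36.43981843  44.12925026] [[-1.4, -1.8], [0.9, -2.3], [1.8, 0.4], [0.1, 0.7], [-0.3, -0.1], [1.8, -0.7], [0.3, 1.2], [-2.5, 0.0], [2.1, -2.3], [0.3, -0.4]]
redb1 [502.6 167.9] [-88.5 219.7]
redb2 [516.6  85.6] [-86.7 136.2]
redf1 [482.1 163.7] [-109.4  218.5]
redf2 [494.6  82.9] [-108.9  136.7]
gb1 [517.9  17.7] [-95.4  68.8]
gb2 [531.1 -58.8] [-93.5  -8.8]
gf1 [497.3  15.1] [-116.1   69.3]
gf2 [510.5 -60.6] [-114.1   -7.5]
pA1 [407.9 220.5] [-174.4  285.6]
pA2 [416.3 200.2] [-169.1  264.2]
pA3 [404.5 133.8] [-190.6  200.3]
pA4 [393.5 139.4] [-200.6  207.4]
pB1 [463.8   2.8] [-151.   62.]
pB2 [447.3 -13.7] [-169.8   48.2]
pB3 [389.7  33. ] [-220.   102.8]
pB4 [402.4  49.4] [-204.9  117.1]
jar [731.07711663 117.96050576  85.        ] [130.2 136.8]
tabA [ 665.40388016 -175.3837441   212.        ] [  22.3 -143.8]
tabB [ 617.7520966  -202.94599903  212.        ] [ -28.9 -164. ]
bar [ 620.78171497 -144.27633388  168.        ] [ -17.3 -106.5]
ctr_collar [ 644.94702633 -193.49869618  177.        ] [  -0.6 -158.7]
dial [ 645.73795955 -194.7153079   199.        ] bed [609.1317679   52.59014439  16.        ]
rail [ 1.4708176e-01 -9.8912436e-01  6.8040863e+02  7.0764366e+01] -171.54214 [73.2 98.3] 2528.4197929808606
```

servo_tool(
  increments=[
    [25.9,-47.4,-1,0,0,26.7,-0.1],
    [25.9,-47.4,-1,0,0,26.7,-0.1],
    [25.9,-47.4,-1,0,0,26.7,-0.1],
    [25.9,-47.4,-1,0,0,26.7,-0.1],
    [25.9,-47.4,-1,0,0,26.7,-0.1],
    [25.9,-47.4,-1,0,0,26.7,-0.1],
    [25.9,-47.4,-1,0,0,26.7,-0.1],
    [25.9,-47.4,-1,0,0,26.7,-0.1],
    [25.9,-47.4,-1,0,0,26.7,-0.1],
    [25.9,-47.4,-1,0,0,26.7,-0.1],
    [25.9,-47.4,-1,0,0,26.7,-0.1],
    [25.9,-47.4,-1,0,0,26.7,-0.1],
    [25.9,-47.4,-1,0,0,26.7,-0.1],
    [25.9,-47.4,-1,0,0,26.7,-0.1],
    [25.9,-47.4,-1,0,0,26.7,-0.1],
    [25.9,-47.4,-1,0,0,26.7,-0.1],
    [25.9,-47.4,-1,0,0,26.7,-0.1],
  ],
)

```text
t: 1.52
ee_pos: [454.7, 120.2, 212.5]
orientation: [0.231, -3.132, -0.0]
ft_force: [0.0, -0.3, -0.8]
width: 39.2
grasp_force: 0.0
```

Run:
```python
from h import *
import pickle
from scipy.spatial.transform import Rotation as R
d=grab("wrist");pickle.dump(d,open("w1.pkl","wb"));save(d["image"],"w1.png")
o=ctrl.get_obs();print(o["ee_pos"],R.from_rotvec(o["orientation"]).as_matrix().round(3),o["t"],o["width"])
p=np.load("press.npy");c,s=np.cos(p[2]),np.sin(p[2])
P=lambda q:np.array([p[0]+c*q[0]-s*q[1],p[1]+s*q[0]+c*q[1],q[2]])
for q in [(-109,138,120),(-109,218,120),(-80,270,16),(68,178,26)]:print(q,np.round(proj(d,P(q))))
```

```text
[454.70195008 120.4562457  212.52078411] [[-0.989 -0.148 -0.001]
 [-0.148  0.989  0.   ]
 [ 0.001  0.    -1.   ]] 1.5667 39.61552326817827
(-109, 138, 120) [273. 244.]
(-109, 218, 120) [363. 245.]
(-80, 270, 16) [392. 232.]
(68, 178, 26) [318. 338.]
```

View pics/w1.png

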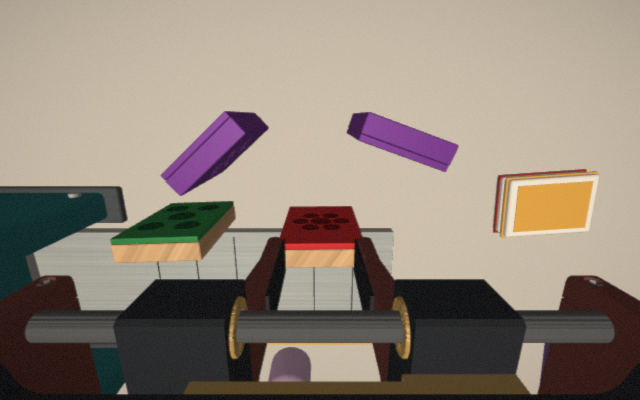

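The wrist view shows the red block centred between the fingers, at (320,230). Green is clear on the left at (180,225), and both purple blocks are behind at (215,150) and (405,140). Next I descend behind the block and tip it.

servo_tool(
  increments=[
    [0,0,-4,0,0,0,-0.1],
    [0,0,-8,0,0,0,-0.1],
    [0,0,-11.2,0,0,0,-0.1],
    [0,0,-11.2,0,0,0,-0.1],
    [0.99,0.15,-11.2,0,0,0,-0.1],
    [1.98,0.29,-11.2,0,0,0,-0.1],
    [2.47,0.37,-11.2,0,0,0,-0.1],
    [2.97,0.44,-11.2,0,0,0,-0.1],
    [3.46,0.51,-11.2,0,0,0,-0.1],
    [3.96,0.59,-11.2,0,0,0,-0.1],
    [4.45,0.66,-11.2,0,0,0,-0.1],
    [4.95,0.73,-11.2,0,0,0,-0.1],
    [5.44,0.81,-11.2,0,0,0,-0.1],
    [5.93,0.88,-11.2,0,0,0,-0.1],
    [6.43,0.95,-11.2,0,0,0,-0.1],
    [6.92,1.02,-11.2,0,0,0,-0.1],
    [7.42,1.1,-11.2,0,0,0,-0.1],
    [7.91,1.17,-11.2,0,0,0,-0.1],
    [7.91,1.17,-11.2,0,0,0,-0.1],
    [7.91,1.17,-11.2,0,0,0,-0.1],
  ],
)

```text
t: 3.23
ee_pos: [534.7, 131.0, 100.6]
orientation: [0.229, -3.133, 0.0]
ft_force: [-1.3, -0.2, 1.0]
width: 39.5
grasp_force: 0.0
```

Run:
```python
from h import *
import pickle
a=grab("scene");b=grab("top");pickle.dump((a,b),open("ab2.pkl","wb"))
i=np.vstack([cv2.resize(a["image"][180:270,240:400],None,fx=3.2,fy=3.2,interpolation=cv2.INTER_CUBIC),cv2.resize(b["image"][160:250,240:400],None,fx=3.2,fy=3.2,interpolation=cv2.INTER_CUBIC)])
save(i,"after_tip.png");print(ctrl.get_obs()["ft_force"])
```

```text
[-0.41233131 -0.06355621 -0.22579748]
```

View pics/after_tip.png

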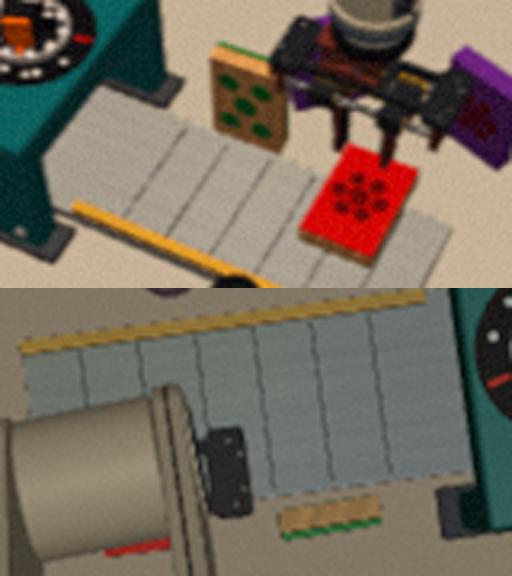

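The block lies rubber up on the bed, at scene crop (360,200), and green still stands. The foot edge shows in the top crop around (137,547). I'll work out where the foot is.

Run:
```python
from h import *
import pickle
a,b=pickle.load(open("ab2.pkl","rb"));p=np.load("press.npy");c,s=np.cos(p[2]),np.sin(p[2])
def inv(w): d=np.array(w[:2])-p[:2];return np.round([c*d[0]+s*d[1],-s*d[0]+c*d[1]],1)
for x,y in [(300,226),(372,258),(417,165)]:print("head",inv(on(a,240+x/3.2-.34,180+y/3.2-.34,40)))
for x,y in [(105,265),(168,257)]:print("foot",inv(on(b,240+x/3.2-.34,160+y/3.2-.34,40)))
for d in(a,b):
    h=cv2.cvtColor(d["image"],cv2.COLOR_RGB2HSV);m=cv2.inRange(h,(0,190,90),(5,255,255))|cv2.inRange(h,(174,190,90),(180,255,255))
    m[:170]=0;m[270:]=0;m[:,:240]=0;m[:,400:]=0
    v,u=np.nonzero(m);W=np.array([inv(on(d,x,y,40)) for x,y in zip(u,v)]);print(len(u),W.min(0),W.max(0),cv2.minAreaRect(W.astype(np.float32)))
print(inv(ctrl.get_obs()["ee_pos"]))
```

```text
head [  5.9 140.1]
head [  8.4 218.6]
head [-115.8  212.8]
foot [-109.5  218.6]
foot [-109.6  165.5]
739 [-206.1 -195.2] [  8.9 218.1] ((-126.61193084716797, 35.78160095214844), (427.23382568359375, 184.41964721679688), 71.11029815673828)
35 [-111.2 -134.7] [ -7. 217.] ((-64.4546127319336, 39.27519226074219), (15.5075044631958, 365.8260192871094), 16.316082000732422)
[-62.6 178.5]
```

The block's centre is at y≈179, head at x≈7, foot at x≈-111, and it is square. I'll back off, tilt 10° over the bed to keep the gripper body away from the purple blocks, and drop behind the foot.

servo_tool(
  increments=[
    [-3.3,-0.8,0,-0.7,5,0,-0.1],
    [-6.67,-1.64,0,-1.46,9.9,0,-0.1],
    [-6.67,-1.64,0,-1.46,9.9,0,-0.1],
    [-6.67,-1.64,-2,-1.46,9.9,0,-0.1],
    [-6.67,-1.64,-4,-1.46,9.9,0,-0.1],
    [-6.67,-1.64,-6,-1.46,9.9,0,-0.1],
    [-6.67,-1.64,-7.4,-1.46,9.9,0,-0.1],
    [-6.67,-1.64,-7.4,-1.46,9.9,0,-0.1],
    [-6.67,-1.64,-7.4,-1.46,9.9,0,-0.1],
  ],
)

```text
t: 4.08
ee_pos: [467.7, 114.6, 26.4]
orientation: [0.217, -2.959, 0.019]
ft_force: [-0.2, -0.4, 0.4]
width: 39.5
grasp_force: 0.0
```

servo_tool(
  increments=[
    [0.49,0.07,0,0,0,0,-0.1],
    [0.99,0.15,0,0,0,0,-0.1],
    [1.48,0.22,0,0,0,0,-0.1],
    [1.98,0.29,0,0,0,0,-0.1],
    [2.47,0.37,0,0,0,0,-0.1],
    [2.97,0.44,0,0,0,0,-0.1],
    [3.46,0.51,0,0,0,0,-0.1],
    [3.96,0.59,0,0,0,0,-0.1],
    [4.45,0.66,0,0,0,0,-0.1],
    [4.95,0.73,0,0,0,0,-0.1],
    [5.2,0.77,0,0,0,0,-0.1],
    [5.44,0.81,0,0,0,0,-0.1],
    [5.69,0.84,0,0,0,0,-0.1],
    [5.69,0.84,0,0,0,0,-0.1],
  ],
)

```text
t: 5.25
ee_pos: [525.4, 123.1, 26.6]
orientation: [0.217, -2.96, 0.019]
ft_force: [-0.6, -0.2, 1.7]
width: 39.7
grasp_force: 0.4
```

servo_tool(
  increments=[
    [0.1,0.015,0,0,0,0,-0.1],
    [0.2,0.03,0,0,0,0,-0.1],
    [0.3,0.04,0,0,0,0,-0.1],
    [0.3,0.04,0,0,0,0,-0.1],
  ],
)

```text
t: 5.58
ee_pos: [528.1, 123.5, 26.7]
orientation: [0.217, -2.96, 0.019]
ft_force: [-1.1, -0.3, 0.1]
width: 39.6
grasp_force: 0.4
```

servo_tool(
  increments=[
    [0.1,0.015,0,0,0,0,-0.1],
    [0.2,0.03,0,0,0,0,-0.1],
    [0.3,0.04,0,0,0,0,-0.1],
    [0.3,0.04,0,0,0,0,-0.1],
  ],
)

```text
t: 5.92
ee_pos: [531.2, 123.9, 26.7]
orientation: [0.217, -2.96, 0.019]
ft_force: [-0.2, 0.7, -0.4]
width: 39.5
grasp_force: 0.2
```

servo_tool(
  increments=[
    [0.1,0.015,0,0,0,0,-0.1],
    [0.2,0.03,0,0,0,0,-0.1],
    [0.2,0.03,0,0,0,0,-0.1],
  ],
)

```text
t: 6.17
ee_pos: [531.7, 123.9, 26.6]
orientation: [0.217, -2.957, 0.019]
ft_force: [-5.0, -1.2, 3.5]
width: 39.7
grasp_force: 2.7
```

Run:
```python
from h import *
import pickle
a=grab("scene");pickle.dump(a,open("a3.pkl","wb"))
save(cv2.resize(a["image"][170:300,220:420],None,fx=4,fy=4,interpolation=cv2.INTER_CUBIC),"push.png");print(ctrl.get_obs()["ft_force"])
```

```text
[-4.11546553 -0.40426804  1.99108478]
```

View pics/push.png

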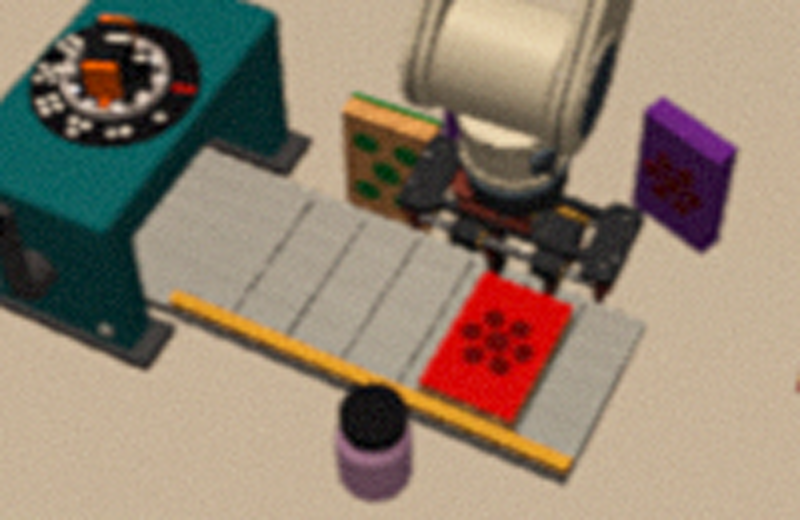

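The block is home against the rail, at crop (495,345) with its end at (470,400), and contact force has risen to about 5 N. I'll give it one small firm push, then retreat.

servo_tool(
  increments=[
    [0.1,0.015,0,0,0,0,-0.1],
    [0.1,0.015,0,0,0,0,-0.1],
    [-0.5,-0.07,0,0,0,0,-0.1],
    [-0.9,-0.13,1,0,0,0,-0.1],
    [-0.9,-0.13,4.5,0,0,0,-0.1],
    [-0.9,-0.13,8.5,0,0,0,-0.1],
    [-0.9,-0.13,12.5,0.7,-5,0,0.5],
    [-0.9,-0.13,16.5,1.46,-9.9,0,1],
    [-0.9,-0.13,20.5,1.46,-9.9,0,1],
    [-0.9,-0.13,24,1.46,-9.9,0,1],
    [-0.9,-0.13,27.3,1.46,-9.9,0,1],
    [-0.9,-0.13,27.3,1.46,-9.9,0,1],
  ],
)

```text
t: 7.22
ee_pos: [527.3, 123.6, 308.0]
orientation: [-0.228, 3.119, 0.003]
ft_force: [1.1, 0.6, -0.2]
width: 76.1
grasp_force: 0.0
```

Run:
```python
from h import *
import pickle
d=pickle.load(open("w1.pkl","rb"));E=np.linalg.inv(np.array(d["tool_from_camera"]));print(np.round(d["tool_from_camera"],2).tolist(),d["fx"],d["cx"],d["cy"])
for h in (80,100,120):
  for x in(0,40,70,100):
    q=E[:3,:3]@[x,0,h]+E[:3,3];print(h,x,d["cx"]-d["fx"]*q[0]/q[2],d["cy"]+d["fy"]*q[1]/q[2])
# refine dial from first scene/top: collar circle & orange blobs
a,b=pickle.load(open("ab.pkl","rb"))
for n,i in(("a",a),("b",b)):
    h=cv2.cvtColor(i["image"],cv2.COLOR_RGB2HSV);m=cv2.inRange(h,(5,180,110),(16,255,255));
    k,l,st,c=cv2.connectedComponentsWithStats(m)
    for j in range(1,k):
        if st[j,4]>5:print(n,st[j],c[j].round(1))
```

```text
[[-0.0, 0.96, 0.28, 77.3], [1.0, -0.0, 0.0, -0.34], [0.0, 0.28, -0.96, -162.62], [0.0, 0.0, 0.0, 1.0]] 307.87588681993975 319.2910269687775 205.54092361501506
80 0 319.854464467244 212.64664357627234
80 40 319.87967253223417 164.40704502555403
80 70 319.9001649802304 125.19152153959797
80 100 319.92218627616035 83.05030698616522
100 0 319.8263874952192 205.81621711236912
100 40 319.8485480928265 160.81039102813384
100 70 319.866457806409 124.43766006680003
100 100 319.88559927657207 85.5633619805411
120 0 319.8019891784147 199.8807156406132
120 40 319.8216646140261 157.70381069023364
120 70 319.83748547690425 123.78969346163233
120 100 319.85431557400346 87.712148868436
a [210  48  48  26 934] [233.7  61.2]
a [266 118   6   3   9] [268.4 118.4]
a [281 118   3   4   8] [281.8 119.6]
a [275 124   7   7  16] [278.7 127.4]
a [245 174   8   2  12] [248.3 174.5]
a [121 178   4   5   6] [122.2 179.8]
a [240 185   9  12  69] [244.9 189.5]
a [131 190  22  15 104] [141.8 199.7]
a [349 210  17   7  19] [357.5 213.4]
a [367 217   5   2   6] [369.  217.5]
a [441 339  31  32 510] [456.1 354.2]
a [503 344  12  10  38] [509.4 347.7]
a [485 347  15   9  17] [492.5 350.6]
a [471 359  46  24 578] [489.8 371.1]
a [509 373  22  21 261] [521.3 383.4]
b [409 165  11   6  34] [413.4 167.3]
b [420 184  10   8  35] [423.7 187.2]
```

servo_tool(
  increments=[
    [11.8,-31.8,1,0,0,-70.4,1],
    [11.8,-31.8,1,0,0,-70.4,1],
    [11.8,-31.8,1,0,0,-70.4,1],
    [11.8,-31.8,1,0,0,-70.4,1],
    [11.8,-31.8,1,0,0,-70.4,1],
    [11.8,-31.8,1,0,0,-70.4,1],
    [11.8,-31.8,1,0,0,-70.4,1],
    [11.8,-31.8,1,0,0,-70.4,1],
    [11.8,-31.8,1,0,0,-70.4,1],
    [11.8,-31.8,1,0,0,-70.4,1],
    [11.8,-31.8,1,0,0,-70.4,1],
    [11.8,-31.8,1,0,0,-70.4,1],
    [11.8,-31.8,1,0,0,-70.4,1],
    [11.8,-31.8,1,0,0,-70.4,1],
  ],
)

```text
t: 8.38
ee_pos: [641.7, -194.6, 309.9]
orientation: [1.614, 2.695, 0.0]
ft_force: [-0.2, 0.8, 0.6]
width: 88.4
grasp_force: 0.0
```

Run:
```python
from h import *
import pickle
from scipy.spatial.transform import Rotation as R
o=ctrl.get_obs();d=grab("wrist");pickle.dump(d,open("w2.pkl","wb"));save(d["image"],"w2.png")
print(o["t"],o["ee_pos"],R.from_rotvec(o["orientation"]).as_matrix().round(3).tolist(),o["qpos"].round(3),o["width"])
h=cv2.cvtColor(d["image"],cv2.COLOR_RGB2HSV);m=cv2.inRange(h,(4,170,100),(17,255,255))
k,l,st,c=cv2.connectedComponentsWithStats(m)
for j in range(1,k):
    if st[j,4]>40:print(st[j],c[j].round(1),on(d,*c[j],212).round(1))
b=grab("top");pickle.dump(b,open("b3.pkl","wb"))
```

```text
8.3833 [ 641.72632707 -194.57358012  309.9430557 ] [[-0.472, 0.882, 0.0], [0.882, 0.472, -0.0], [-0.0, 0.0, -1.0]] [-0.312  0.413  1.439 -0.     1.29  -0.803] 88.41158714044336
[287 185  15  35 176] [296.8 198.8] [ 621.1 -198.2  212. ]
[346 185  14  35 171] [349.5 198.5] [ 661.7 -176.3  212. ]
[ 56 247  17  13  55] [ 64.3 252. ] [ 455.2 -344.5  212. ]
[ 45 260  11  10  50] [ 50.3 265. ] [ 447.1 -363.9  212. ]
[276 382  20  12 174] [286.8 388.4] [ 706.8 -390.2  212. ]
```

View pics/w2.png

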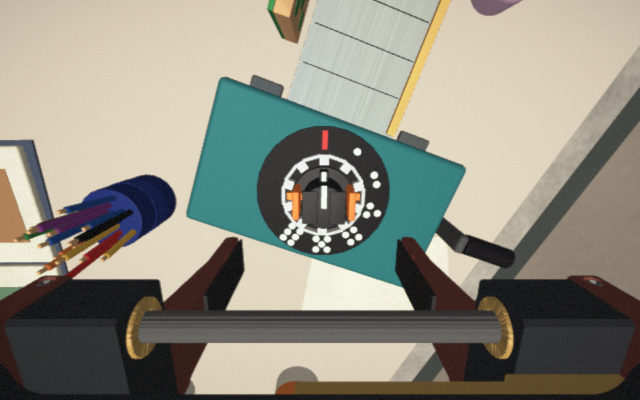

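The wrist view shows the dial with tabs at (295,205) and (353,205), the pointer up at the red bar (324,140), and the tab line horizontal, so the yaw is right. Now I'll refine the centre.

Run:
```python
from h import *
import pickle
d=pickle.load(open("w2.pkl","rb"));I=d["image"]
for z in(167,177,212,217):print(z,np.round(proj(d,(645.7,-194.7,z)),1))
g=cv2.cvtColor(I,cv2.COLOR_RGB2HSV)
m=cv2.inRange(g,(0,0,0),(180,255,70))[115:265,245:400]
# dark disc: fill and fit ellipse
cs,_=cv2.findContours(m,cv2.RETR_EXTERNAL,cv2.CHAIN_APPROX_NONE);c=max(cs,key=cv2.contourArea);e=cv2.fitEllipse(cv2.convexHull(c));u,v=e[0][0]+245,e[0][1]+115
print("disc",u,v,e[1],on(d,u,v,167).round(1))
m=cv2.inRange(g,(0,0,150),(180,60,255))[150:240,278:370]
cv2.circle(m,(45,44),26,0,-1);vu=cv2.findNonZero(m);r=np.hypot(*(vu[:,0]-[45,44]).T);vu=vu[r<44]
h=cv2.convexHull(vu);e=cv2.fitEllipse(h);u,v=e[0][0]+278,e[0][1]+150
print("collar",u,v,e[1],on(d,u,v,177).round(1))
# head-top corners (z=165)
for n,q in (("-130,-235",(188,217)),("-130,-85",(222,78)),("130,-85",(466,168))):print(n,on(d,*q,165).round(1))
```

```text
167 [322.8 195.3]
177 [322.9 197.9]
212 [323.4 208.1]
217 [323.5 209.7]
disc 322.80310821533203 190.0335693359375 (128.66152954101562, 131.78028869628906) [ 643.1 -189.8  167. ]
collar 322.7869453430176 195.93938446044922 (83.91822814941406, 84.2782974243164) [ 644.7 -193.   177. ]
-130,-235 [ 532.1 -282.7  165. ]
-130,-85 [ 510.2 -140.3  165. ]
130,-85 [ 759.5 -102.3  165. ]
```

servo_tool(
  increments=[
    [0.33,0.16,-4,0,0,0,1],
    [0.33,0.16,-8,0,0,0,1],
    [0.33,0.16,-11,0,0,0,1],
    [0.33,0.16,-12.7,0,0,0,1],
    [0.33,0.16,-12.7,0,0,0,1],
    [0.33,0.16,-12.7,0,0,0,-1],
    [0.33,0.16,-12.7,0,0,0,-1],
    [0.33,0.16,-12.7,0,0,0,-1],
    [0.33,0.16,-12.7,0,0,0,-1],
    [0.33,0.16,-12.7,0,0,0,-1],
    [0.33,0.16,-12.7,0,0,0,-1],
    [0.33,0.16,-12.7,0,0,0,-1],
    [0.33,0.16,-12.7,0,0,0,-1],
  ],
)

```text
t: 9.57
ee_pos: [645.5, -193.9, 184.3]
orientation: [1.618, 2.691, 0.0]
ft_force: [-2.1, -0.5, 8.0]
width: 42.9
grasp_force: 30.0
```

servo_tool(
  increments=[
    [0,0,0.15,0,0,0,-1],
    [0,0,0.15,0,0,-5,-1],
    [0,0,0.15,0,0,-10,-1],
    [0,0,0.15,0,0,-15,-1],
    [0,0,0.15,0,0,-20,-1],
    [0,0,0.15,0,0,-25,-1],
    [0,0,0.15,0,0,-30,-1],
    [0,0,0.15,0,0,-30,-1],
  ],
)

```text
t: 10.23
ee_pos: [644.8, -194.0, 184.4]
orientation: [2.264, 2.178, -0.001]
ft_force: [-1.2, -1.8, 2.6]
width: 43.0
grasp_force: 30.0
```

Run:
```python
from h import *
o=ctrl.get_obs();print({k:np.round(o[k],2) for k in("t","qpos","moment","ft_force","width","ee_pos")})
b=grab("top");import pickle;pickle.dump(b,open("b4.pkl","wb"))
```

```text
{'t': np.float64(10.23), 'qpos': array([-0.31,  0.53,  1.54, -0.  ,  1.06, -0.27]), 'moment': array([-0.47,  0.39, -0.08]), 'ft_force': array([-1.2 , -1.79,  2.62]), 'width': np.float64(43.03), 'ee_pos': array([ 644.79, -194.03,  184.37])}
```

servo_tool(
  increments=[
    [0,0,0,0,0,-5,-1],
    [0,0,0,0,0,-10,-1],
    [0,0,0,0,0,-15,-1],
    [0,0,0,0,0,-20,-1],
    [0,0,0,0,0,-25,-1],
    [0,0,0,0,0,-30,-1],
    [0,0,0,0,0,-35,-1],
    [0,0,0,0,0,-40,-1],
    [0,0,0,0,0,-45,-1],
    [0,0,0,0,0,-50,-1],
    [0,0,0,0,0,-55,-1],
    [0,0,0,0,0,-60,-1],
    [0,0,0,0,0,-65,-1],
    [0,0,0,0,0,-70,-1],
    [0,0,0,0,0,-75,-1],
    [0,0,0,0,0,-75,-1],
  ],
)

```text
t: 11.62
ee_pos: [643.7, -193.1, 184.3]
orientation: [-3.12, -0.353, 0.004]
ft_force: [-6.9, 1.3, 6.2]
width: 42.7
grasp_force: 30.0
```

servo_tool(
  increments=[
    [0,0,0,0,0,-5,-1],
    [0,0,0,0,0,-10,-1],
    [0,0,0,0,0,-15,-1],
    [0,0,0,0,0,-20,-1],
    [0,0,0,0,0,-25,-1],
    [0,0,0,0,0,-30,-1],
    [0,0,0,0,0,-35,-1],
    [0,0,0,0,0,-40,-1],
    [0,0,0,0,0,-45,-1],
    [0,0,0,0,0,-50,-1],
    [0,0,0,0,0,-55,-1],
    [0,0,0,0,0,-60,-1],
    [0,0,0,0,0,-65,-1],
    [0,0,0,0,0,-70,-1],
    [0,0,0,0,0,-75,-1],
    [0,0,0,0,0,-75,-1],
    [0,0,0,0,0,-75,-1],
  ],
)

```text
t: 13.03
ee_pos: [644.3, -191.8, 184.3]
orientation: [-2.694, 1.614, 0.005]
ft_force: [-3.8, 5.9, 5.7]
width: 42.9
grasp_force: 30.0
```

Run:
```python
from h import *
from scipy.spatial.transform import Rotation as R
o=ctrl.get_obs();print({k:np.round(o[k],2) for k in("t","qpos","moment","ft_force","width","ee_pos")})
y=R.from_rotvec(o["orientation"]).as_matrix()[:,1];print("psi",np.degrees(np.arctan2(y[1],y[0])))
```

```text
{'t': np.float64(13.03), 'qpos': array([-0.31,  0.53,  1.54,  0.  ,  1.07,  2.34]), 'moment': array([ 1.08,  0.8 , -0.1 ]), 'ft_force': array([-3.79,  5.85,  5.68]), 'width': np.float64(42.89), 'ee_pos': array([ 644.25, -191.79,  184.32])}
psi -151.86514870714822
```

servo_tool(
  increments=[
    [0,0,0,0,0,0,0.4],
    [0,0,0,0,0,0,0.7],
    [0,0,0,0,0,0,1],
    [0,0,0,0,0,0,1],
    [0,0,0,0,0,0,1],
    [0,0,0,0,0,0,1],
    [0,0,2,0,0,0,1],
    [0,0,5,0,0,0,1],
    [0,0,9,0,0,0,1],
    [0,0,12.5,0,0,0,1],
    [0,0,12.5,0,0,0,1],
    [0,0,12.5,0,0,0,1],
  ],
)

```text
t: 14.03
ee_pos: [646.3, -194.2, 312.1]
orientation: [-2.692, 1.617, -0.009]
ft_force: [-0.1, 0.3, -0.3]
width: 88.1
grasp_force: 0.0
```

Run:
```python
from h import *
import pickle
o=ctrl.get_obs();d=grab("wrist");print(o["t"],o["ee_pos"],o["width"])
pickle.dump(d,open("w5.pkl","wb"))
h=cv2.cvtColor(d["image"],cv2.COLOR_RGB2HSV);m=cv2.inRange(h,(4,170,100),(17,255,255))
k,l,st,c=cv2.connectedComponentsWithStats(m)
for j in range(1,k):
    if st[j,4]>40:print(st[j],c[j].round(1),on(d,*c[j],212).round(1))
save(cv2.resize(d["image"][100:300,200:440],None,fx=3,fy=3,interpolation=cv2.INTER_CUBIC),"w5.png")
```

```text
14.0333 [ 646.33343579 -194.16049575  312.08498606] 88.14148839970096
[552 117  85  16 429] [602.6 124.4] [ 473.9 -366.1  212. ]
[285 187  14  35 308] [293.1 202.7] [ 668.7 -186.4  212. ]
[343 187  14  35 296] [347.9 203. ] [ 625.7 -209.   212. ]
```

View pics/w5.png

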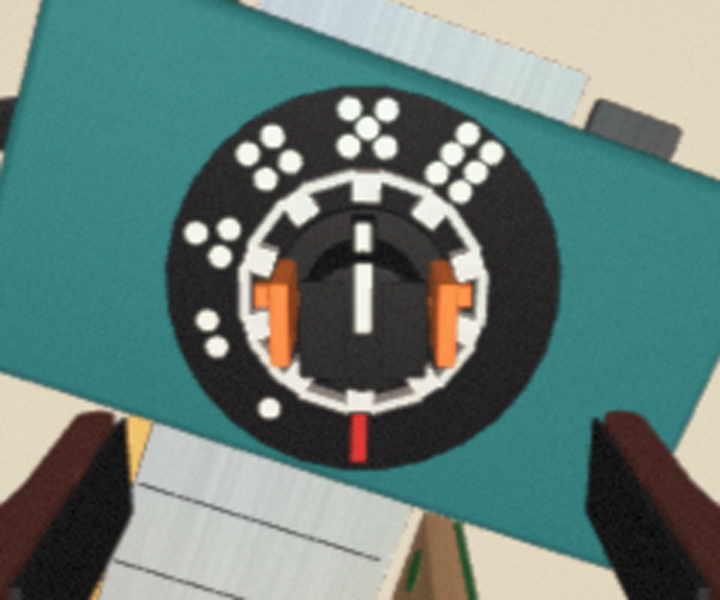

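The pointer (w5 (363,250)) is on the five-dot mark (368,125). The tab studs sit in the collar notches at (262,296) and (465,296), and the tab span is as wide as at the start, so the dial is locked. Last, a numeric check of the red and green blocks.

Run:
```python
from h import *
p=np.load("press.npy");c,s=np.cos(p[2]),np.sin(p[2])
def inv(w): d=np.array(w[:2])-p[:2];return np.round([c*d[0]+s*d[1],-s*d[0]+c*d[1]],1)
for n in("scene","top"):
    d=grab(n)
    h=cv2.cvtColor(d["image"],cv2.COLOR_RGB2HSV);m=cv2.inRange(h,(0,150,60),(5,255,255))|cv2.inRange(h,(174,150,60),(180,255,255))
    m=cv2.morphologyEx(m,cv2.MORPH_CLOSE,np.ones((5,5)));k,l,st,_=cv2.connectedComponentsWithStats(m)
    for j in range(1,k):
        v,u=np.nonzero(l==j);W=np.array([inv(on(d,x,y,40)) for x,y in zip(u,v)],np.float32)
        if len(u)>150 and abs(W.mean(0)-[0,170]).max()<60:print(n,len(u),cv2.minAreaRect(W))
    if n=="top":
        m=cv2.inRange(h,(9,70,60),(22,255,255));m[:215]=0;m[245:]=0;m[:,:315]=0;m[:,370:]=0
        v,u=np.nonzero(m);W=np.array([inv(on(d,x,y,120)) for x,y in zip(u,v)],np.float32);print("green top",len(u),cv2.minAreaRect(W))
        img=d["image"];save(cv2.resize(img[125:300,235:460],None,fx=3.4,fy=3.4),"topend.png")
```

```text
scene 820 ((9.345916748046875, 178.688232421875), (120.005615234375, 80.55870056152344), 0.13080008327960968)
top 1272 ((6.804283142089844, 179.62704467773438), (78.15521240234375, 118.14187622070312), 89.93428802490234)
green top 247 ((-99.12077331542969, 19.70639419555664), (22.65256690979004, 106.6651840209961), 4.768649101257324)
```

View pics/topend.png

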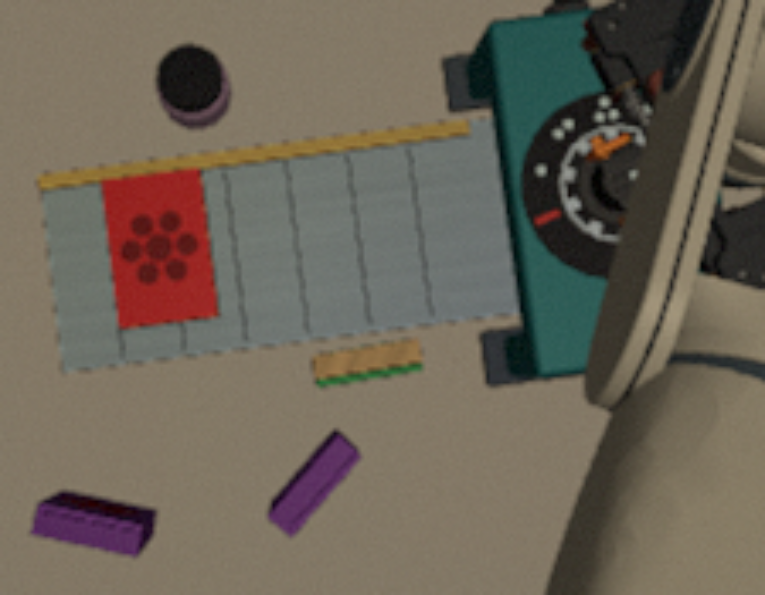

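The red block lies square against the rail (topend (160,245)), with its centre at x≈8 mm and its angle within 0.2°. Green still stands at (368,362), and the other things have not moved. Handing in.

```bash
python3 -c "
from workcell import ctrl
print(ctrl.close_job())"
```

```text
the job is handed in; nothing more can be done
None
```

I handed the job in, with no verdict returned: the red block lies rubber up, square against the guide rail, the dial is locked at five dots with both tabs out, and the green block still stands with nothing else seen to have moved.

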